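# Seat the make-up mirror and cam-lock its stand's leg at the mark

### The job

Set up the little make-up mirror: lower it, without dropping it, over the two brass pins of its dark wooden stand until its foot plate rests flush, then let go of it. Next grip the stand's spring-loaded sliding leg by its upright blue fin, draw it out until the white line on the fin is level with the red mark and, only then and while holding it there, slide the orange cam lever along the fin all the way home, away from the robot. Finish still gripping the fin at the mark with the lever home (so that I can tighten the screw), and leave the other things on the ledge where they are.

Things in the scene. Friction and masses are not known exactly. Their poses are not given: they have to be found in the camera images.
- stand: Fixed dark wooden stand, its top 18 mm above the ledge. Origin under the centre of its rail (100 mm in x by 220 mm in y); its x axis points away from the robot (turned up to 0.25 rad), z up. Behind the rail, x 50 to 155 and y -30 to 110 mm, lies the deck with the two pins.
- seat (a point): Point on the deck's top midway between the pins, where the centre of the mirror's underside belongs; stand frame (105, 40, 18) mm, same axes as the stand.
- pin_left (a point): Tip of the left brass pin (stand frame 105, 70, 31 mm): 8 mm dia, 13 mm high, its top 4 mm tapered to 3 mm dia. The pins stand 60 mm apart along the stand's y.
- pin_right (a point): Tip of the right brass pin (stand frame 105, 10, 31 mm), same shape.
- mirror: Loose round make-up mirror, 0.14 to 0.28 kg, standing on its foot plate. Origin: centre of the plate's underside, z up. White plate 50 (x) x 100 (y) x 10 mm, two through holes of 12 mm dia at y = +30 and -30 mm; above it a disc 80 mm dia, 12 mm thick (along x), 22 to 102 mm high. Pinch it across the disc's thickness near its top, from above. It may stand either way round.
- mirror_foot (a point): Centre of the underside of the mirror's plate.
- mirror_top (a point): Topmost point of the mirror disc, 102 mm above its underside.
- leg: Aluminium bar 76 (x) x 220 (y) x 12 mm with a rubber foot; slides along the stand's -y (robot's right) on the rail, 0 (all in, at the start) to 100 mm. A spring pulls it in with 1.5 N at 0, 3 N at full length; let go, it slides back. Origin: 18 mm above the ledge, over the stand's origin when all in; same axes as the stand. It carries the blue fin.
- fin_top (a point): Centre of the blue fin's top edge, 75 mm above the ledge, on its white line. The fin, fixed on the leg, is the place to hold it: 74 mm long along the stand's x, 12 mm thick along y, rising from 30 to 75 mm above the ledge. Pinch it across its thickness from above, about 25 mm to -x of its centre; the lever's ears flank the other half. Fingers can slide along it under a light grip.
- mark_line (a point): Top of the red mark, a tab 26 (x) x 5 (y) x 10 mm on the rail's front edge, its top 28 mm above the ledge, its middle 52 mm to -x of the path of fin_top; set 50 to 80 mm out along the stand's -y, different each time. Same axes as the stand. The leg is at the mark when fin_top and mark_line have the same stand y.
- lever (a joint): Travel of the orange cam lever (m): 0 to 0.003 open at the start, 0.022 home against its stop. It rides on the leg and slides along the fin in the stand's +x, drag about 2.5 N, and stays where left.
- lever_face (a point): Middle of the lever's face towards the robot, 51 mm above the ledge. One ear on either side of the fin: each 8 mm thick (x), 9 to 37 mm off the fin's mid plane (y), 31 to 65 mm above the ledge. Open, the face is 3 to 6 mm to +x of the fin's centre. Fingers pinching the fin push both ears with their sides.
- deodorant: grey roll-on deodorant, standing, 38 dia x 98 mm; loose, to be left alone. Origin: centre of its underside.
- hair_pick: bamboo hair pick lying flat, 155 x 50 x 6 mm; loose, to be left alone. Origin: centre of its underside.
- lotion_jar: closed glass lotion jar, 54 dia x 50 mm; loose, to be left alone. Origin: centre of its underside.
- clothes_peg: orange plastic clothes peg lying flat, 75 x 17 x 10 mm; loose, to be left alone. Origin: centre of its underside.
- trinket_bowl: blue ceramic trinket bowl, 90 dia x 35 mm; loose, to be left alone. Origin: centre of its underside.
- ring_box: blue ring box, 50 x 50 x 39 mm; loose, to be left alone. Origin: centre of its underside.
Things that resemble listed ones, but are neither listed nor needed, are in the scene too. Leave any green or purple look-alike of the mirror alone.

How it is judged:
By the outcome, as a careful person would: the job done as asked, in the order asked, and still so for the second after the job is handed in, while the arm keeps its last pose, push and grip.
It also fails if it takes over 58 s, if anything falls off the work surface, if the arm or the gripper's body presses on something with over 40 N, if the wrist force passes 120 N, or if a joint passes its speed limit or range.

### The arm

A 6-joint arm with a two-finger parallel gripper is mounted at the origin on the work surface. World frame = base frame: x ahead of the robot, y to its left, z up, the work surface at z = 0. Lengths are in mm, angles in degrees, forces in N, time in s.
With the tool pointing down it reaches from about 325 to 925 mm from the base axis. Payload 3.1 kg.
Tool frame: the origin (TCP) lies at the very end of the fingers, on their centre line; the grasp point (between the pads) lies grasp_offset behind it (grasp_offset is the distance from the TCP to the grasp point, in mm); z points along the fingers, y is the line along which they close (so a half turn about z gives the same grasp; the last joint's range is limited). The gripper opens to 85 mm and grips with 20 to 120 N. Pads are 22 mm wide; open, the fingers measure 114 mm over their backs; the gripper's body (76 mm by 85 mm) begins 54 mm behind the grasp point. The pads swing forward as they close: fully open they stand 13 mm farther back than shut.
Start: joints at [66.394, 12.427, 92.441, -0, 75.132, -6.429], TCP at [184.562, 597.14, 203.8] pointing down, gripper open.
Joint ranges: [-157.48, 157.48], [-44.54, 120.13], [17.64, 146.25], [-64.5, 244.5], [7.68, 150.69], [-147.95, 147.95]. Speed limits (degrees/s): [159.86, 159.86, 180, 180, 180, 180].

### API

Orientations are given as [roll, pitch, yaw] about the fixed x, y, z axes, in that order (R = Rz(yaw) Ry(pitch) Rx(roll)).
In Python, from station import * gives the robot as it stands. Calls block until the motion is done:
- goto(position, orientation): joint-space move of the TCP to a pose.
- move_l(position, attitude=None, speed=150): straight line of the TCP; attitude=None keeps the orientation; speed is the mean speed in mm/s.
- move_j(angles): joint-space move.
- grip(opening, squeeze=None): finger opening in mm; squeeze is the grip in N (None keeps the last); returns when the fingers have stopped.
- wait(seconds).
- solve_ik(position, orientation): joint angles nearest the present ones, or None.
- get_obs(): the state.
- get_image(name): name is "side" or "top" or "wrist"; returns the picture (384x512x3 uint8, red, green, blue); there is no depth.
- get_calibration(name): a dict with "fx", "fy", "cx", "cy" (pixels), "R" (3x3) and "t" (3): a world point X has camera coordinates R X + t; the wrist camera has in their place "mount" (4x4, takes a point from camera to tool coordinates, whose origin is the TCP and whose axes are the flange's). Camera axes: x right, y down, z forward; pixel columns grow to the right and rows downward; lengths in mm; the calibration is good to about 2 mm. A picture is of the moment at which its call begins: read the wrist's pose just before it. get_calibration takes no time and is no camera call.
A pose or a line that the arm cannot do raises Unreachable and nothing moves.
- sign_off(): hands the job in; it is judged then, once.
Trained networks look in the newest picture that a camera, given by its name, has taken for a name from the list of things; names that differ only in an ending like _2 or _b are one class to them, and where a whole thing is asked for, a point or a joint stands for the part that bears it (a point fixed in the world has none). Each returns a list of dicts, best first, with "score" (0 to 1); they miss things now and then, are a little off and sometimes report something else, mostly with a low value. They report only what shows in the picture. A call takes as long as a camera call. They do not tell look-alikes from the thing itself.
- spot_in(name, camera): "extent" ([centre column, centre row, width, height] in pixels, round what is visible of it).
- regions_of(name, camera): "region" (384x512 bool, what is visible of it) and "extent" ([centre column, centre row, width, height] in pixels, round what is visible of it).
The state is a dict: "t": time; "joint_pos": joint angles; "qvel": joint speeds; "effort": joint torques, N m; "tcp_pos": TCP position; "ee_rot": TCP orientation; "wrist_force": force on the tool from outside, world axes, zero at the start; "moment": the same for the moment, N m; "grip_width": finger opening in mm; "grip_force": force on a finger pad.
Only numpy, scipy, OpenCV 4.12 (cv2) and the standard library are available. Lean on these libraries where they do the work, as an engineer would, in place of code of your own. Each camera call takes 0.05 s, during which the arm holds its last target. There are 200 camera calls.

## Working session

There is one attempt and no reset: what is moved stays moved. The work goes in short steps, each a Python script; the robot and the scene stay as the last script left them, time stands still between calls to the robot, and variables do not carry over. Pictures are saved under pics/ and viewed, at most 10 in all, crops included, and the job is handed in when it is done.

```bash
mkdir -p pics; ls; python3 - <<'E'
from station import *
import cv2,numpy as np
o=get_obs();print({k:np.round(v,2) if not isinstance(v,dict) else v for k,v in o.items()})
ims=[]
for c in("top","side"):
    im=get_image(c);cv2.imwrite(f"pics/{c}0.png",im[:,:,::-1])
    k=get_calibration(c);print(c,k["fx"],k["cx"],k["cy"],np.round(k["R"],3).tolist(),np.round(k["t"],1))
    for n in("mirror","stand","leg","lever","mark_line","pin_left","fin_top","seat"):
        try: print(n,[(np.round(d["extent"]).tolist(),round(d["score"],2)) for d in spot_in(n,c)])
        except Exception as e: print(n,e)
print(get_calibration("wrist"))
try: print(grasp_offset)
except Exception as e: print(e)
print(get_obs()["t"])
E
```

```text
pics
{'t': np.float64(0.0), 'joint_pos': array([66.4 , 12.48, 92.53, -0.  , 75.13, -6.43]), 'qvel': array([ 0.07,  0.01, -0.03,  0.2 ,  0.1 , -0.07]), 'effort': array([-0.000e+00, -3.968e+01, -3.039e+01, -0.000e+00,  1.000e-02,
       -0.000e+00]), 'tcp_pos': array([184.19, 596.31, 202.45]), 'ee_rot': array([-1.7986e+02, -1.0000e-02,  1.6283e+02]), 'wrist_force': array([-0.32, -0.55, -0.21]), 'moment': array([0.02, 0.04, 0.02]), 'grip_force': np.float64(0.0), 'grip_width': np.float64(85.49)}
top 438.5269277290539 254.88309985721935 188.4711461006762 [[0.016, -1.0, -0.002], [-0.975, -0.015, -0.222], [0.222, 0.006, -0.975]] [  56.5  606.6 1502.1]
mirror [([197.0, 240.0, 30.0, 25.0], 0.92), ([195.0, 201.0, 26.0, 22.0], 0.73), ([118.0, 240.0, 30.0, 18.0], 0.67), ([160.0, 229.0, 29.0, 18.0], 0.61), ([288.0, 216.0, 66.0, 62.0], 0.52)]
stand [([288.0, 214.0, 69.0, 65.0], 0.91), ([186.0, 163.0, 10.0, 10.0], 0.54), ([288.0, 226.0, 69.0, 29.0], 0.19)]
leg [([287.0, 228.0, 66.0, 29.0], 0.89)]
lever [([287.0, 226.0, 24.0, 6.0], 0.61)]
mark_line [([195.0, 202.0, 28.0, 20.0], 0.64)]
pin_left [([28
[... 766 characters left out ...]
0, 33.0], 0.25)]
pin_left [([249.0, 244.0, 86.0, 66.0], 0.85)]
fin_top [([230.0, 248.0, 34.0, 69.0], 0.65), ([254.0, 165.0, 19.0, 34.0], 0.52)]
seat [([249.0, 248.0, 86.0, 68.0], 0.71), ([230.0, 245.0, 34.0, 64.0], 0.62)]
{'fx': 287.80360914541063, 'fy': 287.80360914541063, 'cx': 255.30784000557676, 'cy': 193.47882131352426, 'mount': array([[-8.96990693e-04, -9.63097539e-01, -2.69151119e-01,
         6.69330553e+01],
       [ 9.99998543e-01, -4.73016759e-04, -1.64007533e-03,
         3.94363973e-02],
       [ 1.45223952e-03, -2.69152198e-01,  9.63096561e-01,
        -1.70712276e+02],
       [ 0.00000000e+00,  0.00000000e+00,  0.00000000e+00,
         1.00000000e+00]])}
18.700000000000003
0.9
```

```bash
python3 - <<'E'
import cv2,numpy as np
a=cv2.imread("pics/top0.png")[130:290,80:350];b=cv2.imread("pics/side0.png")[100:300,170:390]
a=cv2.resize(a,(800,474),interpolation=cv2.INTER_CUBIC)
b=cv2.resize(b,(660,600),interpolation=cv2.INTER_CUBIC)
cv2.imwrite("pics/a1.png",a);cv2.imwrite("pics/b1.png",b)
E
```

```text
(no output)
```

View pics/a1.png

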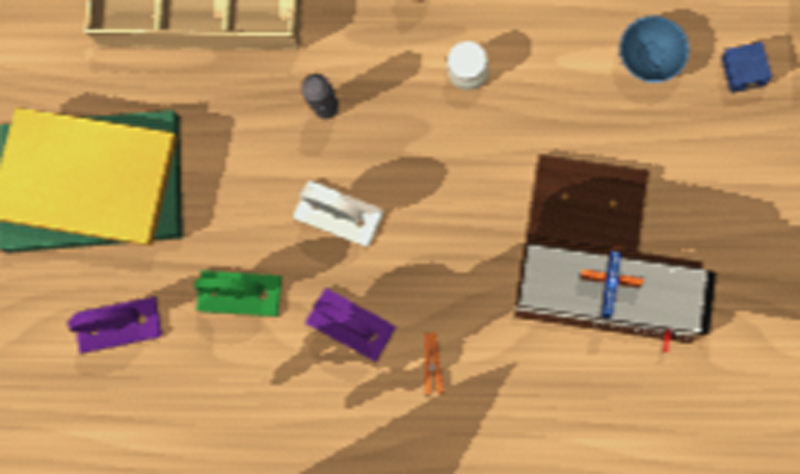

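View pics/b1.png

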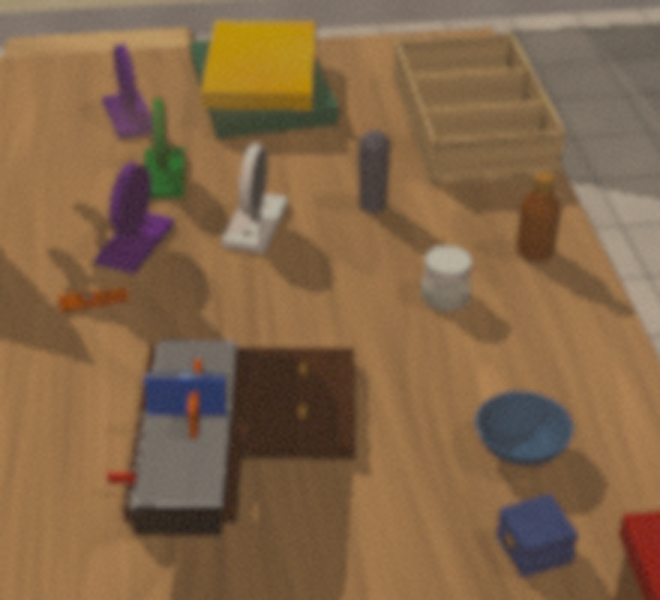

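```bash
cat > h.py <<'E'
from station import *
import numpy as np, cv2
from scipy.spatial.transform import Rotation as Ro
def cam(name):
    """K, R, t (world->camera) of the camera now"""
    k=get_calibration(name);K=np.array([[k["fx"],0,k["cx"]],[0,k["fy"],k["cy"]],[0,0,1]])
    if name!="wrist": return K,np.array(k["R"]),np.array(k["t"])
    o=get_obs();T=np.eye(4);T[:3,:3]=Ro.from_euler("xyz",o["ee_rot"],degrees=True).as_matrix();T[:3,3]=o["tcp_pos"]
    W=np.linalg.inv(T@np.array(k["mount"]));return K,W[:3,:3],W[:3,3]
def back(px,z,C):
    """pixel -> world point on plane z"""
    K,R,t=C;c=-R.T@t;d=R.T@np.linalg.inv(K)@np.array([*px,1.]);return c+d*(z-c[2])/d[2]
def proj(X,C):
    K,R,t=C;p=K@(R@np.asarray(X,float)+t);return p[:2]/p[2]
def view(tcp,yaw,fn):
    goto(tcp,[180,0,yaw]);C=cam("wrist");im=get_image("wrist")
    cv2.imwrite(f"pics/{fn}.png",im[:,:,::-1]);np.savez(f"pics/{fn}.npz",K=C[0],R=C[1],t=C[2]);return C,im
def load(fn):
    d=np.load(f"pics/{fn}.npz");return d["K"],d["R"],d["t"]
E
python3 - <<'E'
from h import *
C=cam("top")
f=lambda x,y:(80+x/2.963,130+y/2.963)
for n,p,z in [("plateL",(297,201),10),("plateR",(377,230),10),("legL",(522,280),30),("legR",(708,303),30),("fin",(612,283),75),("pinL",(564,196),31),("pinR",(612,204),31),("mark",(667,341),28)]:
    print(n,np.round(back(f(*p),z,C)))
m=(back(f(297,201),10,C)+back(f(377,230),10,C))/2
s=back(f(612,283),75,C)
q0=get_obs()["joint_pos"]
for w in (-100,-10,170,80,65,-115): print(w,solve_ik([s[0],s[1],200],[180,0,w]),solve_ik([m[0],m[1],200],[180,0,w]))
E
```

```text
plateL [579. 342.  10.]
plateR [544. 240.  10.]
legL [481.  59.  30.]
legR [ 457. -166.   30.]
fin [473. -47.  75.]
pinL [586.   9.  31.]
pinR [577. -50.  31.]
mark [ 410. -116.   28.]
-100 None None
-10 [-1.41452585e+01 -6.11522637e+00  1.12288525e+02 -2.54444375e-14
  7.38267018e+01  8.58547415e+01] [ 2.10488114e+01  1.35073914e+01  9.15668448e+01 -2.54444375e-14
  7.49257638e+01  1.21048811e+02]
170 [-14.1452585   -6.11522637 112.28852458   0.          73.8267018
 -94.1452585 ] [ 21.04881138  13.50739143  91.56684482   0.          74.92576376
 -58.95118862]
80 [-14.1452585   -6.11522637 112.28852458   0.          73.8267018
  -4.1452585 ] [ 2.10488114e+01  1.35073914e+01  9.15668448e+01 -2.54444375e-14
  7.49257638e+01  3.10488114e+01]
65 [-1.41452585e+01 -6.11522637e+00  1.12288525e+02 -2.54444375e-14
  7.38267018e+01  1.08547415e+01] [ 2.10488114e+01  1.35073914e+01  9.15668448e+01 -2.54444375e-14
  7.49257638e+01  4.60488114e+01]
-115 None [  21.04881138   13.50739143   91.56684482    0.           74.92576376
 -133.95118862]
```

```bash
python3 - <<'E'
from h import *
view([555,330,200],71,"mir")
view([525,-15,230],82,"st")
print(get_obs()["t"])
E
```

```text
3.9833
```

View pics/mir.png

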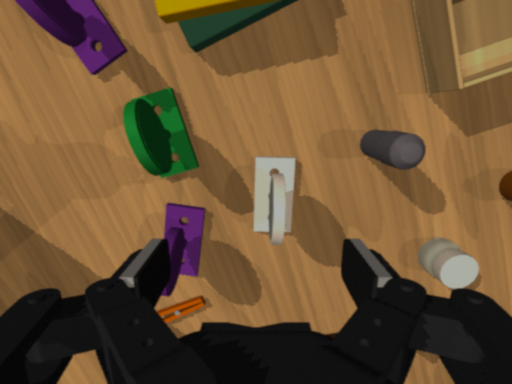

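View pics/st.png

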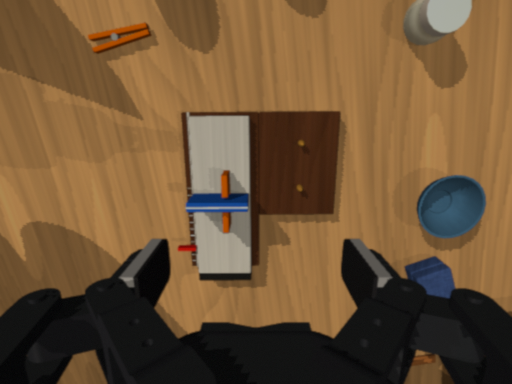

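```bash
python3 - <<'E'
from h import *
C=load("mir");im=cv2.imread("pics/mir.png")
c=[back(p,10,C) for p in((256,157),(295,158),(293,233),(254,232))]
print(np.round(c,1)[:, :2].tolist(),np.linalg.norm(c[0]-c[1]),np.linalg.norm(c[1]-c[2]))
m=np.mean(c,0);d=c[0]+c[1]-c[2]-c[3];print("mirror",m,"yaw",np.degrees(np.arctan2(-d[0],d[1])))
C=load("st");im=cv2.imread("pics/st.png");h=cv2.cvtColor(im,cv2.COLOR_BGR2HSV)
def blobs(mask,lab,zs):
    n,l,s,ce=cv2.connectedComponentsWithStats(mask.astype(np.uint8))
    for i in range(1,n):
        if s[i,4]>4: print(lab,s[i].tolist(),ce[i].round(1),[back(ce[i],z,C).round(1)[:2].tolist() for z in zs])
H,S,V=[h[...,i].astype(int) for i in range(3)]
w=np.zeros(H.shape,bool);w[120:205,265:330]=1
blobs(w&(V>110),"pin",(25,31))
w[:]=0;w[100:290,170:260]=1
blobs(w&(H>100)&(H<130)&(S>120)&(V>60),"fin",(75,))
blobs(w&((H<5)|(H>175))&(S>150)&(V>100),"mark",(28,))
blobs(w&(H>5)&(H<18)&(S>180)&(V>120),"lever",(65,))
E
python3 - <<'E'
import cv2,numpy as np
im=cv2.imread("pics/st.png")[100:290,170:350];cv2.imwrite("pics/st2.png",cv2.resize(im,None,fx=3.1,fy=3.1,interpolation=cv2.INTER_CUBIC))
E
```

```text
[[561.0, 344.2], [607.0, 327.0], [574.9, 230.3], [525.5, 248.8]] 49.0875222157066 101.90230283056822
mirror [567.11847464 287.57197863  10.        ] yaw -19.401107424478546
pin [299, 141, 5, 4, 17] [300.9 142.5] [[589.1, 8.2], [588.2, 8.9]]
pin [297, 186, 5, 5, 18] [299.1 187.9] [[580.7, -51.8], [580.0, -50.1]]
fin [187, 194, 61, 13, 636] [216.  200.4] [[475.9, -39.4]]
fin [187, 209, 60, 3, 146] [219.6 210.2] [[478.0, -52.0]]
mark [178, 245, 18, 7, 84] [187.8 247.7] [[415.4, -116.2]]
lever [222, 173, 6, 24, 120] [224.1 185.5] [[487.1, -25.1]]
lever [223, 213, 6, 19, 105] [225.4 222.5] [[480.6, -72.1]]
lever [180, 245, 9, 1, 9] [184. 245.] [[423.2, -95.1]]
```

View pics/st2.png

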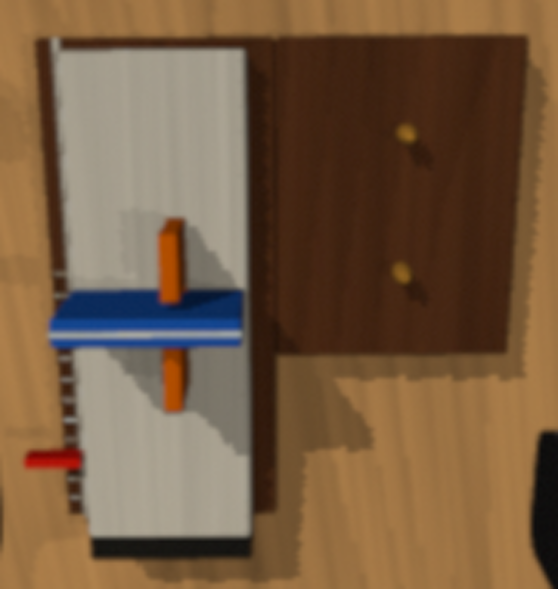

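```bash
python3 - <<'E'
from h import *
m=[567.1,287.6]
grip(50)
goto([*m,140],[180,0,70.6])
move_l([*m,70],speed=120)
grip(0,60)
o=get_obs();print(o["t"],o["tcp_pos"].round(1) if hasattr(o["tcp_pos"],"round") else o["tcp_pos"],o["grip_width"],o["grip_force"],o["wrist_force"],o["ee_rot"])
move_l([*m,110],speed=100)
C,im=view([*m,140],70.6,"held")
o=get_obs();print(o["t"],o["tcp_pos"],o["grip_width"],o["grip_force"],o["wrist_force"],o["moment"])
E
```

```text
6.825 [567.6 288.1  71.3] 9.139122927525865 58.82653892040253 [-0.76761945  0.54498924  4.4775063 ] [ 1.79947600e+02 -6.35547619e-02  7.06032112e+01]
7.675 [567.63439185 287.75305444 140.07377505] 9.073558363955264 58.84751558303833 [-0.23943167 -0.2018888  -3.26494093] [-0.00839663 -0.00730811  0.00278524]
```

View pics/held.png

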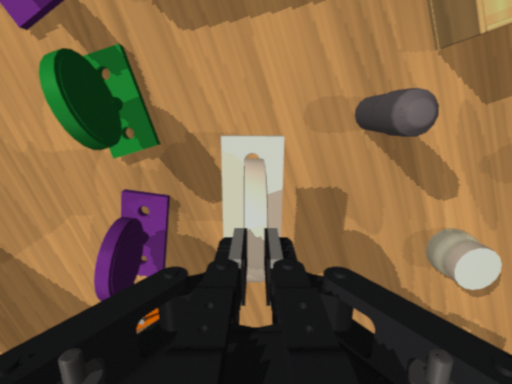

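```bash
python3 - <<'E'
from h import *
C=load("held");im=cv2.imread("pics/held.png");g=cv2.cvtColor(im,cv2.COLOR_BGR2HSV)
white=((g[...,1]<60)&(g[...,2]>150)).astype(np.uint8)
n,l,s,ce=cv2.connectedComponentsWithStats(white)
for r in(140,145,150,170,200,220):
    c=np.where(white[r,200:300])[0]+200;print(r,c.min(),c.max())
for c in(226,235,250,270,280):
    r=np.where(white[110:170,c])[0]+110;print("col",c,r.min())
T=np.array([567.63,287.75]);w=np.radians(70.6);tx=np.array([np.cos(w),np.sin(w)]);ty=np.array([np.sin(w),-np.cos(w)])
for p in((221,136),(284,136),(252.5,136),(252,157),(222,228),(284,228)):
    X=back(p,78.8,C)[:2]-T;print(p,(X@tx).round(1),(X@ty).round(1))
# stand in one fit
C=load("st")
pl=back((300.9,142.5),29,C)[:2];pr=back((299.1,187.9),29,C)[:2];print(pl,pr)
f=back((217.3,208),75,C)[:2];mk=back((187.8,247.7),26,C)[:2];print("fin",f,"mark",mk)
d=pl-pr;psi=np.arctan2(-d[0],d[1]);print("psi",np.degrees(psi))
# leg long edges, z=30: left (crop 60,50)-(90,538), right (246,50)-(251,538)
for a,b in(((60,50),(90,538)),((246,50),(251,538))):
    A,B=[back((170+p[0]/3.1,100+p[1]/3.1),30,C)[:2] for p in(a,b)];e=A-B;print("edge",A,B,np.degrees(np.arctan2(-e[0],e[1])))
E
```

```text
140 221 283
145 221 283
150 221 283
170 222 282
200 223 280
220 223 279
col 226 136
col 235 136
col 250 136
col 270 136
col 280 136
(221, 136) 51.4 -24.9
(284, 136) 51.3 25.5
(252.5, 136) 51.4 0.3
(252, 157) 34.5 -0.2
(222, 228) -27.4 -26.6
(284, 228) -27.6 27.5
[588.51275641   8.70360625] [580.32548564 -50.66392889]
fin [475.77487093 -48.91425846] mark [ 414.71127095 -117.12453213]
psi -7.852030227096867
edge [454.09159079  60.47826073] [ 423.84026676 -157.90715622] -7.886574174870848
edge [528.00053732  50.09134499] [ 498.41486835 -168.43001749] -7.710407921891435
```

```bash
python3 - <<'E'
from h import *
p=np.array([584.2,-22.4]);w=82.2
goto([*p,150],[180,0,w])
move_l([*p,112],speed=100);wait(.2)
view([*p,112],w,"pre")
f0=np.array(get_obs()["wrist_force"]);print(f0,get_obs()["tcp_pos"],get_obs()["ee_rot"])
for z in np.arange(107,86,-2.0):
    move_l([*p,z],speed=40);o=get_obs();f=np.array(o["wrist_force"])-f0
    print(z,o["tcp_pos"].round(1),f.round(1),np.round(o["moment"],2))
    if f[2]>6: break
print(get_obs()["t"])
E
```

```text
[-0.25624824  0.48106823 -1.37963304] [584.33550772 -22.49060579 112.28006976] [1.79973946e+02 8.53664055e-05 8.21944717e+01]
107.0 [583.6 -22.3 106.3] [-0.1 -0.3 -1.2] [ 0.04 -0.02  0.01]
105.0 [584.  -22.4 104.8] [ 0.7 -0.5 -1.4] [ 0.01 -0.01 -0.04]
103.0 [584.  -22.4 102.8] [ 1.3 -0.7 -0.9] [-0.01 -0.03 -0.04]
101.0 [584.  -22.4 100.8] [-0.4 -0.2 -1.1] [-0.07  0.01 -0.01]
99.0 [584.2 -22.4  98.9] [ 1.1  0.2 -0.7] [ 0.01 -0.02  0.04]
97.0 [584.3 -22.4  96.9] [ 0.5 -1.4 -1.2] [-0.02 -0.11  0.04]
95.0 [584.2 -22.4  94.8] [ 0.8 -1.1 -0.5] [ 0.   -0.1   0.04]
93.0 [584.1 -22.4  92.8] [ 0.9 -1.6 -1. ] [-0.08 -0.16 -0.05]
91.0 [584.1 -22.4  90.8] [ 1.6 -0.7 -1.2] [-0.06 -0.13  0.05]
89.0 [584.3 -22.6  89.2] [ 1.5 -1.8  1. ] [-0.13 -0.09  0.01]
87.0 [585.4 -22.8  89.3] [-1.6 -0.5  8.1] [-0.14  0.36 -0.05]
12.6667
```

```bash
python3 - <<'E'
from h import *
p=np.array([584.2,-22.4])
move_l([*p,89],speed=40)
grip(45);move_l([*p,160],speed=120)
C,im=view([540,20,215],82.2,"seated")
print(get_obs()["t"])
h=cv2.cvtColor(im,cv2.COLOR_RGB2HSV)
E
```

```text
14.5667
```

View pics/seated.png

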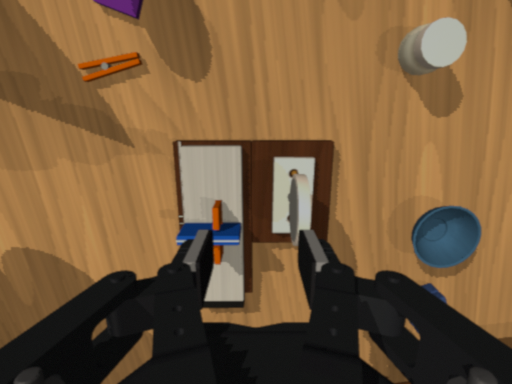

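```bash
cat >> h.py <<'E'
PSI=np.radians(-7.8);SX=np.array([np.cos(PSI),np.sin(PSI)]);SY=np.array([-np.sin(PSI),np.cos(PSI)]);W=172.2
E
python3 - <<'E'
from h import *
O=np.array([475.,-47.2]);p=O-25*SX
goto([*p,150],[180,0,W])
move_l([*p,40],speed=120)
grip(0,25);wait(.2)
o=get_obs();d=np.array(o["tcp_pos"]);print(o["t"],d.round(1),o["grip_width"],o["grip_force"],np.round(o["wrist_force"],1),"stand",(d[:2]-O)@SX,(d[:2]-O)@SY)
q=p-74*SY
move_l([*q,40],speed=60);wait(.2)
C=cam("wrist");im=get_image("wrist");cv2.imwrite("pics/fin.png",im[:,:,::-1]);np.savez("pics/fin.npz",K=C[0],R=C[1],t=C[2])
o=get_obs();d=np.array(o["tcp_pos"]);print(o["t"],d.round(1),o["grip_width"],o["grip_force"],np.round(o["wrist_force"],1),"stand",(d[:2]-O)@SX,(d[:2]-O)@SY)
for c in("top","side"): cv2.imwrite(f"pics/{c}1.png",get_image(c)[:,:,::-1])
E
```

```text
17.75 [451.  -43.9  40.9] 11.025596551447775 27.71858721971512 [-1.4  1.3  6. ] stand -24.248931540014013 -0.030148063133495835
19.3833 [ 441.3 -116.9   40.9] 10.8706414571223 27.66920417547226 [0.  2.7 5.2] stand -23.943166517639344 -73.66297193543726
```

View pics/fin.png

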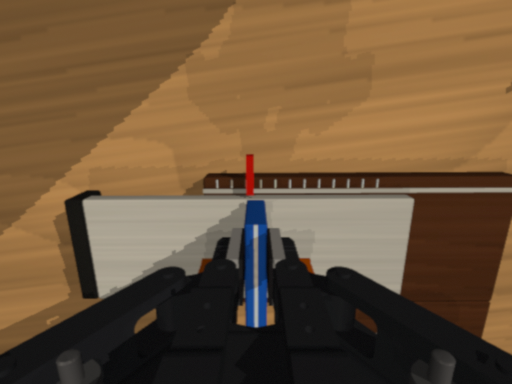

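```bash
cat > meas.py <<'E'
from h import *
O=np.array([475.,-47.2])
def meas(fn):
    """stand (x,y) of the fin's white line and of the mark's top, from a wrist picture"""
    C=load(fn);im=cv2.imread(f"pics/{fn}.png");h=cv2.cvtColor(im,cv2.COLOR_BGR2HSV).astype(int);H,S,V=h[...,0],h[...,1],h[...,2]
    red=((H<5)|(H>175))&(S>150)&(V>80);red[:120]=0;red[198:]=0
    out=[]
    for r in(158,165,172,180,188):
        c=np.where(red[r,200:320])[0]+200
        if len(c): X=back((c.mean(),r),28,C)[:2]-O;out.append((r,c.min(),c.max(),(X@SX).round(1),(X@SY).round(1)))
    print("mark",out)
    out=[]
    for r in range(228,322,10):
        s=im[r,246:267].astype(float);c=np.clip(s[:,2]-90,0,None)  # red channel: white line within blue
        b=np.where((H[r,235:280]>100)&(H[r,235:280]<130)&(S[r,235:280]>120))[0]+235
        cc=(c*np.arange(246,267)).sum()/max(c.sum(),1e-9);X=back((cc,r),75,C)[:2]-O;out.append((r,round(cc,1),b.min() if len(b) else 0,b.max() if len(b) else 0,(X@SX).round(1),(X@SY).round(1)))
    print("fin",*out,sep="\n")
if __name__=="__main__":
    import sys;meas(sys.argv[1])
E
python3 meas.py fin
```

```text
mark [(158, np.int64(247), np.int64(252), np.float64(-63.2), np.float64(-77.8)), (165, np.int64(247), np.int64(252), np.float64(-58.7), np.float64(-77.8)), (172, np.int64(246), np.int64(252), np.float64(-54.1), np.float64(-78.2)), (180, np.int64(246), np.int64(253), np.float64(-48.8), np.float64(-77.9)), (188, np.int64(245), np.int64(253), np.float64(-43.4), np.float64(-78.3))]
fin
(228, np.float64(255.3), np.int64(244), np.int64(266), np.float64(-34.6), np.float64(-74.1))
(238, np.float64(255.4), np.int64(244), np.int64(267), np.float64(-29.1), np.float64(-74.0))
(248, np.float64(255.4), np.int64(244), np.int64(267), np.float64(-23.4), np.float64(-74.0))
(258, np.float64(255.5), np.int64(244), np.int64(267), np.float64(-17.7), np.float64(-74.0))
(268, np.float64(255.5), np.int64(244), np.int64(266), np.float64(-11.8), np.float64(-74.0))
(278, np.float64(255.6), np.int64(243), np.int64(267), np.float64(-5.8), np.float64(-74.0))
(288, np.float64(255.7), np.int64(246), np.int64(266), np.float64(0.4), np.float64(-73.9))
(298, np.float64(255.7), np.int64(246), np.int64(266), np.float64(6.7), np.float64(-73.9))
(308, np.float64(255.7), np.int64(246), np.int64(265), np.float64(13.1), np.float64(-73.9))
(318, np.float64(256.1), np.int64(247), np.int64(265), np.float64(19.6), np.float64(-73.7))
```

```bash
python3 - <<'E'
import cv2,numpy as np
im=cv2.imread("pics/fin.png")[145:335,190:330];a=cv2.resize(im,None,fx=3,fy=3,interpolation=cv2.INTER_CUBIC)
b=cv2.resize(cv2.imread("pics/side1.png")[205:295,200:300],None,fx=3.5,fy=3.5,interpolation=cv2.INTER_CUBIC)
o=np.zeros((570,775,3),np.uint8);o[:a.shape[0],:a.shape[1]]=a;o[:b.shape[0],425:425+b.shape[1]]=b;cv2.imwrite("pics/fz.png",o)
E
```

```text
(no output)
```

View pics/fz.png

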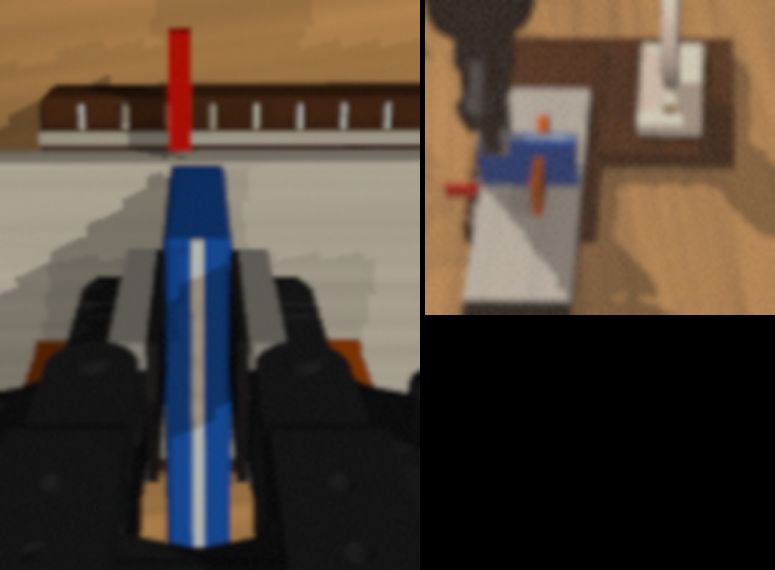

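```bash
python3 - <<'E'
from h import *
from meas import meas,O
q=O-25*SX-78.2*SY
move_l([*q,40],speed=40);wait(.3)
C=cam("wrist");im=get_image("wrist");cv2.imwrite("pics/fin2.png",im[:,:,::-1]);np.savez("pics/fin2.npz",K=C[0],R=C[1],t=C[2])
o=get_obs();d=np.array(o["tcp_pos"]);print(o["t"],d.round(1),o["grip_width"],np.round(o["wrist_force"],1),"stand",(d[:2]-O)@SX,(d[:2]-O)@SY)
meas("fin2")
E
```

```text
20.0917 [ 440.7 -121.1   40.9] 11.230341818213986 [0.5 2.8 6.3] stand -23.93268898309202 -77.91624781521315
mark [(158, np.int64(253), np.int64(259), np.float64(-63.2), np.float64(-77.9)), (165, np.int64(253), np.int64(258), np.float64(-58.7), np.float64(-78.2)), (172, np.int64(253), np.int64(259), np.float64(-54.1), np.float64(-77.9)), (180, np.int64(252), np.int64(260), np.float64(-48.8), np.float64(-77.9)), (188, np.int64(253), np.int64(260), np.float64(-43.4), np.float64(-77.6))]
fin
(228, np.float64(255.3), np.int64(244), np.int64(266), np.float64(-34.6), np.float64(-78.3))
(238, np.float64(255.4), np.int64(244), np.int64(267), np.float64(-29.0), np.float64(-78.3))
(248, np.float64(255.4), np.int64(244), np.int64(267), np.float64(-23.4), np.float64(-78.3))
(258, np.float64(255.5), np.int64(244), np.int64(267), np.float64(-17.6), np.float64(-78.2))
(268, np.float64(255.5), np.int64(244), np.int64(266), np.float64(-11.7), np.float64(-78.2))
(278, np.float64(255.6), np.int64(243), np.int64(267), np.float64(-5.7), np.float64(-78.2))
(288, np.float64(255.7), np.int64(246), np.int64(266), np.float64(0.4), np.float64(-78.2))
(298, np.float64(255.7), np.int64(246), np.int64(266), np.float64(6.7), np.float64(-78.2))
(308, np.float64(255.7), np.int64(246), np.int64(265), np.float64(13.1), np.float64(-78.2))
(318, np.float64(256.1), np.int64(247), np.int64(265), np.float64(19.7), np.float64(-77.9))
```

```bash
python3 - <<'E'
from h import *
from meas import meas,O
grip(0,20)
hist=[]
for s in [-20,-15,-10,-6,-2,2,5,8,10,11,12,13,14,15,16,17,18,19,20]:
    q=O+s*SX-78.0*SY
    move_l([*q,40],speed=30);o=get_obs();d=np.array(o["tcp_pos"])[:2]-O;f=np.array(o["wrist_force"]);fx=-f[:2]@SX
    print(s,(d@SX).round(1),(d@SY).round(2),"push",fx.round(1),"fy",(f[:2]@SY).round(1),"fz",f[2].round(1),np.round(o["grip_width"],1))
    if fx>32: break
C=cam("wrist");im=get_image("wrist");cv2.imwrite("pics/fin3.png",im[:,:,::-1]);np.savez("pics/fin3.npz",K=C[0],R=C[1],t=C[2])
print(get_obs()["t"]);meas("fin3")
E
```

```text
-20 -24.2 -77.15 push 13.2 fy 1.9 fz 20.6 11.0
-15 -22.2 -76.68 push 18.4 fy 2.5 fz 22.5 11.0
-10 -19.3 -76.21 push 19.4 fy 2.1 fz 20.8 10.9
-6 -16.8 -75.9 push 20.6 fy 2.1 fz 18.5 11.0
-2 -14.3 -75.6 push 22.2 fy 2.5 fz 17.6 10.7
2 -11.8 -75.32 push 23.7 fy 2.8 fz 18.5 10.8
5 -9.9 -75.13 push 24.3 fy 1.7 fz 16.4 10.6
8 -8.2 -74.95 push 27.3 fy 2.3 fz 16.9 10.7
10 -7.3 -74.81 push 27.8 fy 2.0 fz 17.6 11.0
11 -6.7 -74.73 push 29.6 fy 2.7 fz 18.9 11.0
12 -6.5 -74.66 push 29.8 fy 2.0 fz 19.7 10.8
13 -5.9 -74.6 push 30.3 fy 2.1 fz 20.5 10.9
14 -5.1 -74.55 push 31.4 fy 2.3 fz 18.7 10.9
15 -5.0 -74.48 push 32.3 fy 2.3 fz 21.1 10.9
24.1583
mark [(158, np.int64(247), np.int64(254), np.float64(-45.3), np.float64(-78.0)), (165, np.int64(247), np.int64(254), np.float64(-40.9), np.float64(-78.0))]
fin
(228, np.float64(255.3), np.int64(244), np.int64(267), np.float64(-16.0), np.float64(-75.2))
(238, np.float64(255.3), np.int64(244), np.int64(267), np.float64(-10.8), np.float64(-75.2))
(248, np.float64(255.4), np.int64(244), np.int64(267), np.float64(-5.5), np.float64(-75.1))
(258, np.float64(255.4), np.int64(244), np.int64(267), np.float64(-0.1), np.float64(-75.1))
(268, np.float64(255.4), np.int64(244), np.int64(267), np.float64(5.3), np.float64(-75.1))
(278, np.float64(255.6), np.int64(243), np.int64(267), np.float64(10.9), np.float64(-75.0))
(288, np.float64(255.6), np.int64(244), np.int64(268), np.float64(16.6), np.float64(-75.0))
(298, np.float64(255.6), np.int64(245), np.int64(266), np.float64(22.4), np.float64(-75.0))
(308, np.float64(255.7), np.int64(246), np.int64(266), np.float64(28.2), np.float64(-74.9))
(318, np.float64(255.6), np.int64(246), np.int64(266), np.float64(34.2), np.float64(-75.0))
```

```bash
cat >> meas.py <<'E'
def st():
    o=get_obs();p=np.array(o["tcp_pos"]);d=p[:2]-O;f=np.array(o["wrist_force"])
    print("x %.1f y %.2f z %.1f"%(d@SX,d@SY,p[2]),"push %.1f fy %.1f fz %.1f"%(-f[:2]@SX,f[:2]@SY,f[2]),"w %.1f gf %.1f"%(o["grip_width"],o["grip_force"]),np.round(o["ee_rot"],1),"t %.1f"%o["t"],flush=True)
    return d@SX,d@SY,-f[:2]@SX
def cmd(x,y,z=40,v=30):
    q=O+x*SX+y*SY;move_l([*q,z],[180,0,W],speed=v);return st()
E
python3 - <<'E'
from meas import *
st()
cmd(-6,-77);cmd(-9,-78)
for w in(10.5,11,11.5,12): grip(w);print(w);st()
cmd(-9,-78.2)
E
```

```text
x -5.0 y -74.46 z 34.8 push 33.4 fy 2.2 fz 20.9 w 11.4 gf 38.6 [179.6  -2.5 172.4] t 24.2
x -4.8 y -75.71 z 36.4 push -13.2 fy 3.0 fz -28.2 w 11.0 gf 29.7 [179.9   0.3 172.1] t 25.0
x -6.0 y -77.17 z 37.3 push -15.1 fy 3.7 fz -28.1 w 10.9 gf 28.7 [179.9   0.5 172.1] t 25.3
10.5
x -6.0 y -77.17 z 37.3 push -14.6 fy 3.0 fz -27.8 w 11.1 gf 28.8 [179.9   0.5 172.1] t 25.5
11
x -6.2 y -77.17 z 37.4 push -14.2 fy 2.9 fz -26.6 w 11.1 gf 24.6 [179.9   0.5 172.1] t 25.7
11.5
x -7.8 y -77.18 z 38.5 push -6.2 fy 2.8 fz -12.5 w 11.2 gf 11.8 [179.9   0.2 172.2] t 25.9
12
x -8.8 y -77.62 z 40.1 push 0.1 fy 3.0 fz -1.2 w 12.3 gf 1.5 [180.    0.  172.2] t 26.1
x -8.8 y -78.20 z 40.3 push -1.1 fy 3.6 fz -1.2 w 11.8 gf 1.5 [180.    0.  172.2] t 26.4
```

```bash
python3 - <<'E'
from meas import *
grip(11.7);st()
y=-78.1
for x in[-4,0,3,6,9,11,13,14,15,16,17,18,19,20]:
    a=cmd(x,y)
    y+=np.clip(-78.0-a[1],-.6,.6)
    if a[2]>18: break
E
```

```text
x -8.9 y -78.25 z 40.3 push 0.2 fy 3.3 fz -0.5 w 12.0 gf 5.2 [-180.     0.   172.2] t 26.6
x -6.3 y -77.98 z 39.6 push 4.7 fy 2.4 fz 3.6 w 11.9 gf 5.7 [180.   -0.3 172.2] t 26.9
x -3.2 y -77.78 z 39.1 push 5.6 fy 3.2 fz 2.6 w 12.2 gf 5.7 [180.   -0.4 172.2] t 27.2
x -0.7 y -77.85 z 38.8 push 6.2 fy 3.1 fz 1.3 w 12.0 gf 5.8 [179.9  -0.5 172.2] t 27.4
x 2.0 y -77.88 z 38.6 push 5.9 fy 2.9 fz 1.8 w 11.9 gf 5.8 [179.9  -0.5 172.2] t 27.7
x 4.8 y -77.95 z 38.4 push 6.1 fy 2.5 fz -0.1 w 12.0 gf 5.7 [179.9  -0.5 172.2] t 27.9
x 6.4 y -77.93 z 38.3 push 6.9 fy 2.3 fz -0.5 w 11.7 gf 5.8 [179.9  -0.6 172.2] t 28.2
x 8.2 y -77.95 z 38.1 push 6.9 fy 2.5 fz -0.3 w 11.6 gf 5.8 [179.9  -0.6 172.2] t 28.4
x 8.9 y -77.96 z 38.1 push 7.8 fy 3.1 fz 0.9 w 11.8 gf 5.8 [179.9  -0.6 172.2] t 28.7
x 9.8 y -77.99 z 38.0 push 7.6 fy 3.3 fz 0.3 w 12.0 gf 5.9 [179.9  -0.7 172.2] t 28.9
x 10.7 y -77.99 z 38.0 push 7.1 fy 4.4 fz 0.9 w 12.1 gf 5.9 [179.9  -0.7 172.2] t 29.2
x 11.7 y -77.98 z 37.9 push 7.8 fy 2.6 fz 0.0 w 11.5 gf 5.9 [179.9  -0.7 172.2] t 29.4
x 12.6 y -77.95 z 37.9 push 8.0 fy 2.6 fz -0.9 w 11.9 gf 6.0 [179.9  -0.7 172.2] t 29.7
x 13.4 y -77.99 z 37.8 push 8.0 fy 2.5 fz 0.6 w 12.0 gf 6.2 [179.9  -0.7 172.2] t 29.9
x 14.3 y -77.99 z 37.9 push 8.2 fy 2.0 fz 0.5 w 11.7 gf 6.3 [179.9  -0.7 172.2] t 30.2
```

```bash
python3 - <<'E'
from meas import *
y=-78.2
for x in range(21,36):
    a=cmd(x,y)
    y+=np.clip(-78.0-a[1],-.6,.6)
    if a[2]>16: break
print(x,y)
C=cam("wrist");im=get_image("wrist");cv2.imwrite("pics/fin4.png",im[:,:,::-1]);np.savez("pics/fin4.npz",K=C[0],R=C[1],t=C[2])
meas("fin4")
cv2.imwrite("pics/side4.png",get_image("side")[:,:,::-1]);cv2.imwrite("pics/top4.png",get_image("top")[:,:,::-1])
E
```

```text
x 15.2 y -77.35 z 37.8 push 8.5 fy 2.4 fz 1.1 w 11.9 gf 6.3 [179.9  -0.7 172.3] t 30.4
x 16.2 y -77.93 z 37.8 push 8.8 fy 3.1 fz 0.3 w 11.9 gf 6.4 [179.9  -0.7 172.2] t 30.7
x 17.1 y -77.90 z 37.8 push 8.4 fy 2.8 fz 0.8 w 11.8 gf 6.5 [179.9  -0.8 172.3] t 30.9
x 18.1 y -77.99 z 37.8 push 8.5 fy 2.5 fz 0.7 w 12.0 gf 6.4 [179.9  -0.8 172.2] t 31.2
x 19.1 y -78.02 z 37.8 push 8.5 fy 3.0 fz 0.7 w 12.1 gf 6.3 [179.9  -0.7 172.2] t 31.4
x 20.1 y -78.02 z 37.8 push 8.4 fy 3.5 fz 0.4 w 12.0 gf 6.3 [179.9  -0.7 172.2] t 31.7
x 21.2 y -78.02 z 37.7 push 7.6 fy 2.4 fz 0.6 w 12.0 gf 6.2 [179.9  -0.7 172.3] t 31.9
x 22.3 y -78.02 z 37.7 push 8.2 fy 3.6 fz -1.3 w 11.9 gf 6.0 [179.9  -0.7 172.2] t 32.2
x 23.4 y -78.00 z 37.7 push 8.6 fy 3.0 fz -0.4 w 11.7 gf 5.8 [179.9  -0.7 172.2] t 32.5
x 24.4 y -78.03 z 37.7 push 6.7 fy 3.0 fz 0.1 w 11.8 gf 5.8 [179.9  -0.7 172.2] t 32.7
x 25.5 y -78.01 z 37.7 push 7.1 fy 2.0 fz -0.5 w 12.0 gf 5.8 [179.9  -0.7 172.2] t 33.0
x 26.6 y -77.99 z 37.7 push 7.6 fy 3.7 fz -1.2 w 11.9 gf 5.6 [179.9  -0.7 172.2] t 33.2
x 27.6 y -78.00 z 37.7 push 7.4 fy 3.1 fz -0.8 w 11.
[... 321 characters left out ...]
.float64(-78.4))
(238, np.float64(255.3), np.int64(243), np.int64(267), np.float64(23.7), np.float64(-78.5))
(248, np.float64(255.4), np.int64(243), np.int64(267), np.float64(29.2), np.float64(-78.4))
(258, np.float64(255.6), np.int64(243), np.int64(268), np.float64(34.8), np.float64(-78.3))
(268, np.float64(255.7), 0, 0, np.float64(40.5), np.float64(-78.3))
(278, np.float64(255.7), 0, 0, np.float64(46.3), np.float64(-78.2))
(288, np.float64(256.0), 0, 0, np.float64(52.3), np.float64(-78.1))
(298, np.float64(255.8), 0, 0, np.float64(58.3), np.float64(-78.2))
(308, np.float64(255.9), 0, 0, np.float64(64.5), np.float64(-78.1))
(318, np.float64(256.1), 0, 0, np.float64(70.8), np.float64(-78.0))
```

```bash
python3 - <<'E'
import cv2,numpy as np
a=cv2.resize(cv2.imread("pics/fin4.png")[140:360,160:350],None,fx=2.2,fy=2.2,interpolation=cv2.INTER_CUBIC)
b=cv2.resize(cv2.imread("pics/side4.png")[205:295,195:295],None,fx=3.8,fy=3.8,interpolation=cv2.INTER_CUBIC)
o=np.zeros((490,800,3),np.uint8);o[:a.shape[0],:a.shape[1]]=a;o[:b.shape[0],420:420+b.shape[1]]=b;cv2.imwrite("pics/f4.png",o)
E
```

```text
(no output)
```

View pics/f4.png

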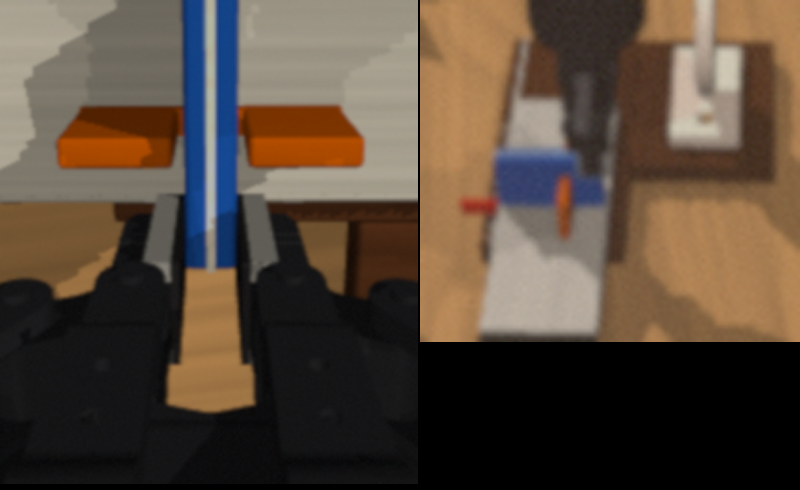

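```bash
python3 - <<'E'
from meas import *
C=load("fin4")
for p,z in(((236,188),31),((236,205),65),((236,215),65),((320,205),65),((320,215),65),((256,262),75),((240,229),38)):
    X=back(p,z,C)[:2]-O;print(p,z,(X@SX).round(1),(X@SY).round(1))
C=load("fin")
for p,z in(((204,261),65),((204,271),65),((308,261),65),((308,271),65),((256,325),75),((256,225),75),((247,238),38)):
    X=back(p,z,C)[:2]-O;print(p,z,(X@SX).round(1),(X@SY).round(1))
E
```

```text
(236, 188) 31 8.7 -90.7
(236, 205) 65 9.5 -88.6
(236, 215) 65 15.0 -88.7
(320, 205) 65 9.5 -44.5
(320, 215) 65 15.0 -44.2
(256, 262) 75 37.1 -78.1
(240, 229) 38 33.8 -88.2
(204, 261) 65 -10.4 -103.1
(204, 271) 65 -4.0 -103.5
(308, 261) 65 -10.4 -44.3
(308, 271) 65 -4.0 -44.0
(256, 325) 75 24.3 -73.8
(256, 225) 75 -36.2 -73.7
(247, 238) 38 -12.2 -79.6
```

```bash
python3 - <<'E'
from meas import *
C=cam("side");f=lambda p:(np.round([420+(p[0]-195)*3.8,(p[1]-205)*3.8]).tolist())
P=lambda x,y,z:f(proj([*(O+x*SX+y*SY),z],C))
print("fin corners -y face",[(a,z,P(a,-84,z)) for a in(-37,37) for z in(30,75)])
for z in(37.7,50,65): print("finger",z,[P(29.7+dx,-78-dy,z) for dx in(-11,11) for dy in(6,20)])
print("ear -y",[P(x,-78-37,z) for x in(9,17) for z in(31,65)])
E
```

```text
fin corners -y face [(-37, 30, [498.0, 205.0]), (-37, 75, [492.0, 158.0]), (37, 30, [604.0, 206.0]), (37, 75, [601.0, 160.0])]
finger 37.7 [[577.0, 198.0], [576.0, 213.0], [609.0, 199.0], [608.0, 214.0]]
finger 50 [[576.0, 186.0], [575.0, 200.0], [608.0, 186.0], [607.0, 201.0]]
finger 65 [[575.0, 170.0], [573.0, 185.0], [607.0, 170.0], [606.0, 185.0]]
ear -y [[560.0, 238.0], [557.0, 203.0], [571.0, 238.0], [569.0, 203.0]]
```

```bash
python3 - <<'E'
from meas import *
cmd(28,-78.2,43,30)
for x in(15,0,-15,-31): a=cmd(x,-78.2,43.5,60)
cmd(-27,-78.1,42,60)
print("down")
for z in(37,32,28,24,21,18):
    a=cmd(-26,-78.1,z,40)
    f=get_obs()["wrist_force"][2]
    if f>15: print("contact");break
E
```

```text
x 27.5 y -78.08 z 42.9 push 0.9 fy 3.3 fz -4.4 w 11.9 gf 4.2 [ 1.800e+02 -1.000e-01  1.722e+02] t 34.5
x 17.6 y -78.86 z 45.3 push -3.2 fy 2.6 fz 1.1 w 11.8 gf 3.8 [-179.9    0.3  172.2] t 34.9
x 1.3 y -78.70 z 44.8 push -1.0 fy 1.6 fz 6.4 w 11.5 gf 4.5 [-1.800e+02  1.000e-01  1.722e+02] t 35.3
x -14.6 y -78.38 z 43.9 push -2.5 fy 1.9 fz 4.8 w 11.8 gf 4.9 [-180.     0.   172.2] t 35.7
x -31.1 y -78.14 z 43.4 push -2.4 fy 1.7 fz 3.0 w 11.8 gf 4.7 [180.   -0.  172.2] t 36.1
x -28.9 y -77.82 z 41.4 push 0.5 fy 2.8 fz 4.9 w 11.8 gf 6.0 [180.   -0.3 172.2] t 36.3
down
x -27.2 y -77.93 z 36.5 push 0.2 fy 2.8 fz 4.1 w 11.9 gf 7.6 [180.   -0.2 172.2] t 36.6
x -26.1 y -78.14 z 32.1 push 0.2 fy 1.9 fz 4.1 w 11.7 gf 9.0 [-1.800e+02 -1.000e-01  1.722e+02] t 36.9
x -25.5 y -78.35 z 28.6 push -0.6 fy 2.3 fz 6.8 w 11.9 gf 10.3 [-180.     0.   172.2] t 37.1
x -24.9 y -78.54 z 25.1 push -0.8 fy 2.6 fz 8.7 w 11.9 gf 11.8 [-1.800e+02  1.000e-01  1.722e+02] t 37.4
x -24.5 y -78.65 z 22.6 push -0.4 fy 2.7 fz 10.9 w 11.9 gf 13.1 [-1.799e+02  1.000e-01  1.722e+02] t 37.6
x -24.0 y -78.79 z 20.1 push 0.0 fy 3.0 fz 14.0 w 11.7 gf 14.5 [-1.799e+02  1.000e-01  1.722e+02] t 37.9
```

```bash
python3 - <<'E'
from meas import *
grip(12.2);st()
meas_y=-78.0
y=-77.9
a=cmd(-24,y,19.5)
C=cam("wrist");im=get_image("wrist");cv2.imwrite("pics/fin5.png",im[:,:,::-1]);np.savez("pics/fin5.npz",K=C[0],R=C[1],t=C[2]);meas("fin5")
for x in[-17,-12,-8,-4,-1,2,5,8,11,14,16,18]:
    y+=np.clip(-78.0-a[1],-.6,.6)
    a=cmd(x,y,19.5,40)
    if a[2]>20: break
E
```

```text
x -26.9 y -77.89 z 17.4 push -0.3 fy 2.5 fz 0.8 w 12.3 gf 1.1 [ 1.800e+02 -1.000e-01  1.722e+02] t 38.1
x -26.1 y -77.29 z 18.3 push 1.5 fy 2.4 fz 0.0 w 12.2 gf 1.4 [179.9  -0.3 172.2] t 38.4
mark [(165, np.int64(252), np.int64(258), np.float64(-64.7), np.float64(-77.9)), (172, np.int64(252), np.int64(258), np.float64(-60.6), np.float64(-77.9)), (180, np.int64(252), np.int64(258), np.float64(-56.0), np.float64(-77.9)), (188, np.int64(250), np.int64(259), np.float64(-51.2), np.float64(-78.2))]
fin
(228, np.float64(0.0), np.int64(245), np.int64(266), np.float64(-45.7), np.float64(-186.5))
(238, np.float64(0.0), np.int64(243), np.int64(269), np.float64(-41.0), np.float64(-187.6))
(248, np.float64(255.5), np.int64(242), np.int64(270), np.float64(-36.3), np.float64(-77.6))
(258, np.float64(255.5), np.int64(241), np.int64(269), np.float64(-31.5), np.float64(-77.6))
(268, np.float64(255.5), np.int64(242), np.int64(269), np.float64(-26.6), np.float64(-77.6))
(278, np.float64(255.4), np.int64(242), np.int64(269), np.float64(-21.6), np.float64(-77.7))
(288, np.float64(255.5), np.int64(243), np
[... 771 characters left out ...]
0.5 w 12.2 gf 2.6 [ 1.800e+02 -1.000e-01  1.722e+02] t 39.8
x 1.4 y -77.95 z 19.1 push 3.2 fy 2.7 fz 0.5 w 12.3 gf 2.8 [ 1.800e+02 -1.000e-01  1.722e+02] t 40.0
x 4.6 y -78.07 z 19.2 push 4.1 fy 3.4 fz -0.5 w 12.3 gf 2.7 [180.   -0.  172.2] t 40.3
x 7.8 y -78.04 z 19.3 push 3.6 fy 3.0 fz -1.9 w 12.2 gf 2.7 [180.   -0.  172.2] t 40.5
x 11.0 y -78.02 z 19.4 push 2.6 fy 3.7 fz -1.5 w 11.9 gf 2.7 [180.    0.  172.2] t 40.8
x 13.3 y -77.97 z 19.3 push 4.2 fy 3.2 fz 0.3 w 12.3 gf 4.6 [ 1.800e+02 -1.000e-01  1.722e+02] t 41.0
x 13.3 y -77.81 z 19.2 push 10.1 fy 2.4 fz 4.1 w 12.3 gf 6.8 [180.   -0.4 172.2] t 41.3
x 13.2 y -77.81 z 19.2 push 14.2 fy 2.0 fz 9.8 w 12.3 gf 9.2 [179.9  -0.6 172.3] t 41.5
```

```bash
python3 - <<'E'
from meas import *
a=cmd(17,-78.3,19.5,40)
grip(0,35);st();a=cmd(17,-78.3,19.5,40);wait(.4);a=st()
C=cam("wrist");im=get_image("wrist");cv2.imwrite("pics/fin6.png",im[:,:,::-1]);np.savez("pics/fin6.npz",K=C[0],R=C[1],t=C[2]);meas("fin6")
Cs=cam("side");s=get_image("side");h=cv2.cvtColor(s,cv2.COLOR_RGB2HSV).astype(int)
m=(h[...,0]>5)&(h[...,0]<18)&(h[...,1]>180)&(h[...,2]>80)
n,l,q,c=cv2.connectedComponentsWithStats(m[200:300,190:310].astype(np.uint8))
print([(q[i].tolist(),(c[i]+[190,200]).round(1)) for i in range(1,n) if q[i,4]>4])
for f in (25,16): print("ear expect",f,[proj([*(O+x*SX+(-78-yy)*SY),z],Cs).round(1).tolist() for x in(f,f+8) for z,yy in((31,37),(65,9))])
print([(np.round(d["extent"],1).tolist(),round(d["score"],2)) for d in regions_of("mirror","side")][:5])
E
```

```text
x 13.2 y -77.81 z 19.2 push 11.7 fy 2.1 fz 7.4 w 12.7 gf 7.5 [179.9  -0.5 172.2] t 41.8
x 13.2 y -77.87 z 19.3 push 11.8 fy 2.6 fz 8.3 w 11.9 gf 39.5 [179.9  -0.5 172.3] t 42.0
x 13.2 y -77.89 z 19.3 push 12.4 fy 2.8 fz 7.9 w 11.4 gf 39.5 [179.9  -0.5 172.3] t 42.2
x 13.2 y -77.87 z 19.3 push 11.1 fy 2.7 fz 8.4 w 11.4 gf 39.5 [179.9  -0.5 172.3] t 42.6
mark []
fin
(228, np.float64(255.2), np.int64(242), np.int64(268), np.float64(-5.7), np.float64(-78.3))
(238, np.float64(255.2), np.int64(241), np.int64(269), np.float64(-1.0), np.float64(-78.3))
(248, np.float64(255.3), np.int64(242), np.int64(269), np.float64(3.7), np.float64(-78.3))
(258, np.float64(255.2), np.int64(242), np.int64(269), np.float64(8.6), np.float64(-78.3))
(268, np.float64(255.3), np.int64(242), np.int64(269), np.float64(13.5), np.float64(-78.3))
(278, np.float64(255.4), np.int64(242), np.int64(268), np.float64(18.5), np.float64(-78.2))
(288, np.float64(255.4), np.int64(242), np.int64(268), np.float64(23.7), np.float64(-78.2))
(298, np.float64(255.4), np.int64(243), np.int64(268), np.float64(28.9), np.float64(-78.2))
(308, np.float64(255.4), np.int64(244), np.int64(267), np.float64(34.3), np.float64(-78.2))
(318, np.float64(256.1), 0, 0, np.float64(39.7), np.float64(-77.9))
[([0, 0, 19, 3, 41], array([197.1, 200.7])), ([50, 40, 2, 3, 5], array([240.4, 241.2])), ([49, 54, 1, 9, 9], array([239., 258.]))]
ear expect 25 [[238.0, 267.8], [238.1, 250.6], [241.1, 267.8], [241.2, 250.6]]
ear expect 16 [[234.5, 267.7], [234.7, 250.6], [237.6, 267.8], [237.8, 250.6]]
[([268.8, 221.7, 16.4, 37.2], 0.58), ([209.7, 183.9, 13.7, 12.0], 0.56)]
```

```bash
python3 -c "
from meas import *
cmd(17,-78.1,19.5,40);print(sign_off())"
```

```text
x 13.2 y -77.79 z 19.3 push 11.9 fy 2.3 fz 8.2 w 11.5 gf 39.5 [180.   -0.5 172.3] t 43.0
the job is handed in; nothing more can be done
None
```

I handed the job in at 43 s: the mirror sits flush on its pins and is released, the fin is gripped within about 0.3 mm of the mark, and the cam lever is against its stop, but the lever may have been nudged about 4 mm on a first failed push, while the leg had drifted up to about 3.5 mm short of the mark; the push that sent it home was made with the leg back at the mark.

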